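Step a stone slab under the pointer, then hold the spring brake wound to its stop

ROBOT

A 7-joint arm with a two-finger parallel gripper is mounted at the origin on the work surface. World frame = base frame: x ahead of the robot, y to its left, z up, the work surface at z = 0. Lengths are in m, angles in rad, forces in N, time in s.
With the tool pointing down it reaches from about 0.425 to 0.975 m from the base axis. Payload 16.7 kg.
Tool frame: the origin (TCP) lies at the very end of the fingers, on their centre line; the grasp point (between the pads) lies 19 mm behind it; z points along the fingers, y is the direction in which the jaws open and shut (so a half turn about z gives the same grasp; the last joint's range is limited). The gripper opens to 85 mm and grips with 20 to 120 N. Pads are 22 mm wide; open, the fingers measure 114 mm over their backs; the gripper's body (76 mm by 85 mm) begins 54 mm behind the grasp point. The pads swing forward as they close: fully open they stand 13 mm farther back than shut.
Start: joints at [1.109, 0.426, 0.074, 1.606, -0.034, 1.111, -0.067], TCP at [0.207, -0.642, 0.231] pointing down, gripper open.
Joint ranges: [-2.85, 2.85], [-0.5, 2.14], [-1.23, 1.37], [0.21, 2.46], [-1.02, 4.16], [0.16, 2.05], [-2.73, 2.73]. Speed limits (rad/s): [1.89, 1.89, 2.39, 2.39, 3.01, 3.01, 3.01].

INTERFACE

Orientations are given as a 3x3 rotation matrix whose columns are the frame's x, y, z axes.
In Python, from plant import read_state, capture, calibration, finish_job gives the robot as it stands. The module is installed in compiled form; this text tells all that it offers.
- The arm moves only by the tool move_arm, never from a script. Its argument "increments" is a list of rows, each an object with "xyz": the shift along the world's x, y, z in units of 30 mm (1.0 is 30 mm), a list of three; "angular": the turn, a rotation vector about the world's x, y, z in units of 8 degrees (1.0 is 8 degrees), a list of three. In form: [{"xyz": [x, y, z], "angular": [wx, wy, wz]}, ...]. A call has exactly 10 rows; each row shifts and turns the commanded pose from where the row before left it; what a row does not reach is not made up. A row lasts 1/10 s, in which the tool goes at most 50 mm and 8.59 degrees, less where a joint would pass 70% of its speed; a pose out of reach is approached as far as the arm can. A call is refused whole if a number of a shift passes 1 or a number of a turn 1, either way. A call with a gripper value outside its range is refused whole. "fingers" is the closure, from -1 (fully open) to 1 (shut), set as the call begins (left out, the last holds). The fingers move at their own pace and stop on an object; "squeeze" is the grip in N (left out, the last holds). Time passes only in rows, so rows that do not move let the fingers close, or fill a call up. It gives the time, the measured TCP pose, the force and the opening at its end, in the units of the state.
- read_state(): the state, without advancing time (a new reading comes with each control period).
- capture(name): name is "scene" or "top" or "wrist"; returns the picture (480x640x3 uint8, red, green, blue); there is no depth.
- calibration(name): a dict with "fx", "fy", "cx", "cy" (pixels), "xyz" and "orientation" of the camera in the world. Camera axes: x right, y up, looking along -z (the intrinsics and any distortion apply to the point x, -y, -z); pixel columns grow to the right and rows downward; lengths in m; the calibration is good to about 2 mm. A picture is of the moment at which its call begins: read the wrist's pose just before it. calibration takes no time and is no camera call; for the wrist camera it gives the pose at the moment of the call.
- finish_job(): hands the job in, once; it reports no verdict.
The state is a dict: "time": time; "joints": joint angles; "qvel": joint speeds; "tau": joint torques, N m; "tool_pos": TCP position; "tool_rot": TCP orientation; "contact_force": force on the tool from outside, world axes, zero at the start; "moment": the same for the moment, N m; "grip_width": finger opening in m.
Only numpy, scipy, OpenCV 4.12 (cv2) and the standard library are available. Lean on these libraries where they do the work, as an engineer would, in place of code of your own. Each camera call takes 0.05 s, during which the arm holds its last target.

TASK

Using the black knob of the cross-slide, bring the red dot on the stone slab under the tip of the pointer and pause there for about a second, then bring the blue dot under the tip in the same way. Let go of the knob, leaving the blue dot under the pointer, and swing the brake arm by its orange handle forward against its spring all the way to its stop. Finish while still holding it there - it springs back if let go - and leave the jar, the rough stone and the specimen tray where they are.

Things in the scene. Friction and masses are not known exactly. Their poses are not given: they have to be found in the camera images.
- rig: Fixed grey base plate of the marking rig, 280 x 290 x 14 mm, origin at the centre of its underside on the table; its x axis points roughly away from the robot (yaw within 0.25 rad), y to the left, z up. At its far right corner (105, -128 mm) stands the pointer column, 155 mm high with its red clamp block; a thin rod slants down from it to the pointer tip. On its left side, on a tab out to y = 195 mm, sits the brake arm's pivot body.
- saddle (a joint): Lower slide, aluminium: carries everything above along the rig's x axis, value in m, -0.05 to 0.05, 0 = centred. Slides stiffly (about 2.5 N) and stays where left.
- stage (a joint): Upper slide, blue plate 130 x 130 mm (top 46 mm above the table) on the lower slide: moves along the rig's y axis, value in m, -0.05 to 0.05, 0 = centred. About 2.5 N, stays where left. On it a dark round chuck (diameter 100 mm) holds the pale stone slab with a dark brown rim, about 75 mm across, top 62 mm above the table. The chuck is set at any angle and stays so (too stiff to turn by chance).
- stage_knob (a point): Black upright cylinder with a silver band, diameter 24 mm, 44 mm tall, rigidly on the blue stage 100 mm from the chuck's centre on the side nearest the robot (rig -x). This point is the centre of its top, 90 mm above the table. Grip it or push it to move the stage; it keeps its orientation with the rig.
- red_mark (a point): Centre of the red dot (diameter 14 mm) on top of the slab, 64 mm above the table; moves with the stage.
- blue_mark (a point): Centre of the blue dot (diameter 14 mm) on top of the slab, 64 mm above the table; moves with the stage.
- pointer_tip (a point): Lower end of the thin yellow pointer tip, fixed to the rig above its origin, 71 mm above the table.
- brake_arm (a joint): Angle of the steel brake arm about its vertical pivot, in rad. 0 = at rest, arm pointing back towards the robot and outward to the left; grows clockwise seen from above as the handle is swung forward (away from the robot); 1.2 = hard stop. The spring needs about 2 N at the handle at the start and 7.5 N at the stop, and returns the arm to 0 when it is let go.
- brake_handle (a point): Orange upright round handle (solid brake_arm_c2) at the free end of the brake arm, diameter 18 mm, 62 mm tall. This point is the centre of its top, 104 mm above the table, 90 mm from the pivot axis. The arm's bar below it is 20 mm wide, its top 42 mm above the table. In the rig's axes the handle stands (-77, 196) mm from the rig's origin at rest and (15, 239) mm at the stop.
- brake_pivot (a point): On the vertical pivot axis of the brake arm, at the red pivot body left of the slides (rig 0, 150 mm), 36 mm above the table.
- grit_jar: Bystander: white closed jar, diameter 64 mm, 110 mm tall, origin at the centre of its underside.
- rough_stone: Bystander: dark rough stone, about 68 mm across and 37 mm high, origin at its underside.
- specimen_tray: Bystander: black open tray 100 x 130 x 22 mm with stones, origin at the centre of its underside.

How it is judged:
By the outcome, as a careful person would: the job done as asked, in the order asked, and still so for the second after the job is handed in, while the arm keeps its last pose, push and grip.
It also fails if it takes over 58 s, if anything falls off the work surface, if the arm or the gripper's body presses on something with over 40 N, if the wrist force passes 120 N, or if a joint passes its speed limit or range.

## Working session

There is one attempt and no reset: what is moved stays moved. The work goes in short steps, Python scripts to look and compute and a tool call to move; the robot and the scene stay as the last step left them, time stands still between calls to the robot, and variables do not carry over. Pictures are saved under pics/ and viewed, and the job is handed in when it is done.

Besides the shell and the picture viewer there is one more tool, called after "Call:" as name(argument=value, ...), one argument or row to a line, values as JSON. move_arm: Moves the arm, as the interface text tells. Its arguments: {"type":"object","properties":{"increments":{"type":"array"},"fingers":{"type":"number"},"squeeze":{"type":"number"}},"required":["increments"]}

```bash
mkdir -p pics
python3 - <<'E'
from plant import *
import cv2
s=read_state();print({k:s[k] for k in ('time','tool_pos','tool_rot','contact_force','grip_width')})
for n in('scene','top'):
    im=capture(n);cv2.imwrite(f'pics/{n}0.png',im[:,:,::-1]);print(n,calibration(n))
E
```

```text
{'time': 0.0, 'tool_pos': array([ 0.20691429, -0.64206665,  0.2305955 ]), 'tool_rot': array([[ 9.51783542e-01,  3.06770017e-01, -4.95476645e-04],
       [ 3.06770402e-01, -9.51782757e-01,  1.22606449e-03],
       [-9.54663010e-05, -1.31894558e-03, -9.99999126e-01]]), 'contact_force': array([-0.4851159 , -0.53453193, -0.2506296 ]), 'grip_width': 0.08538220946028421}
scene {'fx': 502.5978877840593, 'fy': 502.5978877840593, 'cx': 323.5386549507864, 'cy': 239.6224578551806, 'xyz': array([1.43428156, 0.63229062, 0.83834328]), 'orientation': array([[-0.52607764, -0.46413561,  0.71261522],
       [ 0.85038599, -0.27795972,  0.44674607],
       [-0.00927243,  0.84102112,  0.54092282]])}
top {'fx': 462.52172806207983, 'fy': 462.52172806207983, 'cx': 317.9797633569104, 'cy': 230.89269350535727, 'xyz': array([2.71764226e-01, 2.99470103e-04, 1.26167898e+00]), 'orientation': array([[-0.00501492,  0.98599106, -0.16672278],
       [-0.99968197, -0.0090638 , -0.02353312],
       [-0.02471458,  0.16655174,  0.98572294]])}
```

View pics/scene0.png

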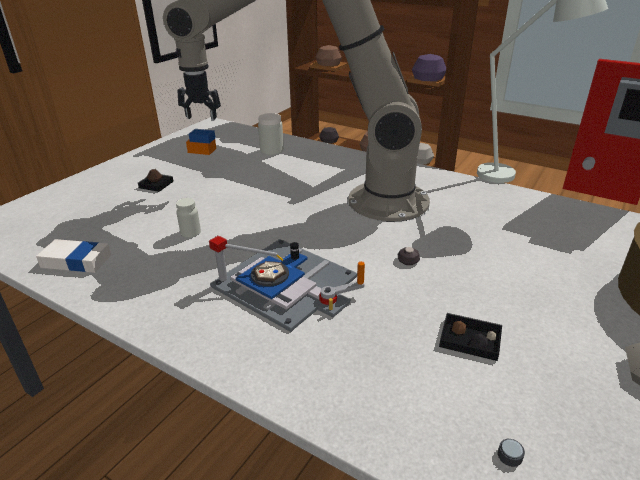

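View pics/top0.png

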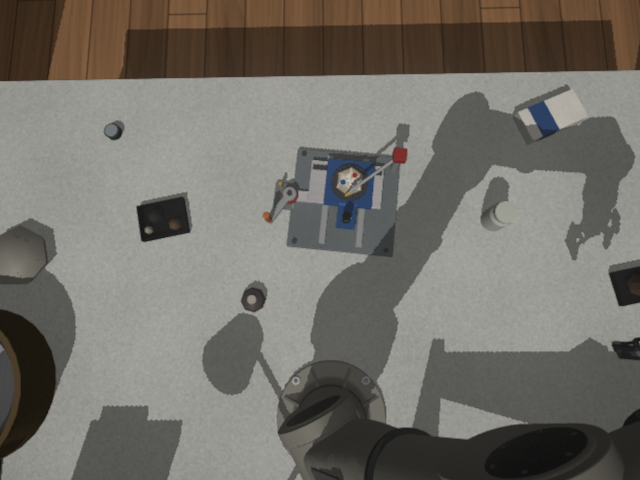

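The scene camera shows the rig at about (285,280). The top camera shows it at about (345,200), with the slab at (350,180), the knob at (347,212), the orange handle at (267,216) and the red clamp at (400,155). I'll enlarge both.

Run:
```python
import cv2
a=cv2.imread('pics/top0.png')[135:265,250:420];cv2.imwrite('pics/top0c.png',cv2.resize(a,None,fx=4.5,fy=4.5,interpolation=cv2.INTER_CUBIC))
a=cv2.imread('pics/scene0.png')[225:330,200:380];cv2.imwrite('pics/scene0c.png',cv2.resize(a,None,fx=4.4,fy=4.4,interpolation=cv2.INTER_CUBIC))
```

```text
(no output)
```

View pics/top0c.png

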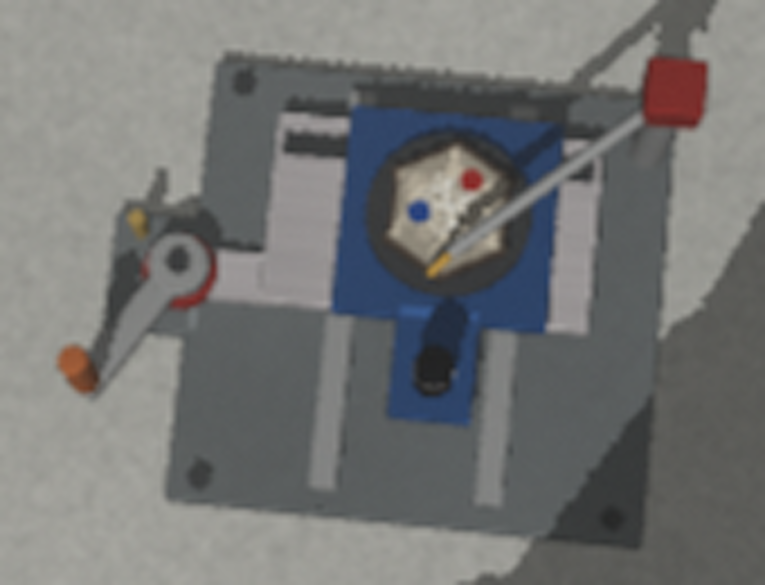

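View pics/scene0c.png

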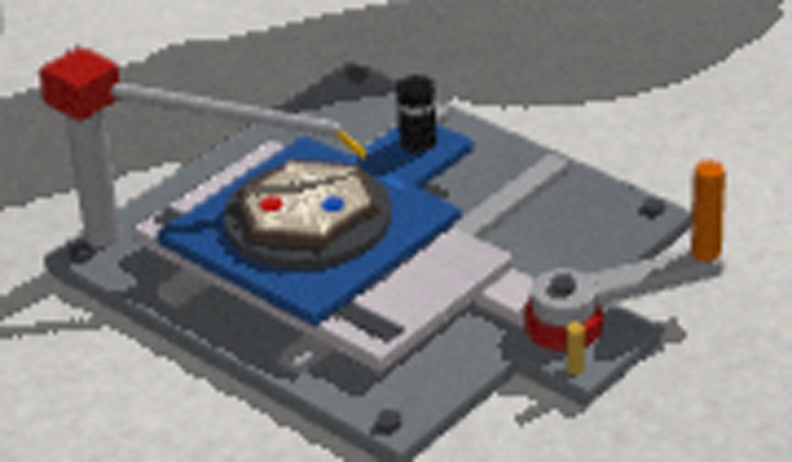

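```bash
cat > h.py <<'E'
import numpy as np
from plant import *
def ray(c,u,v):
    d=np.array([(u-c['cx'])/c['fx'],-(v-c['cy'])/c['fy'],-1.]);return c['orientation']@d
def px(c,u,v,z):
    d=ray(c,u,v);return c['xyz']+d*(z-c['xyz'][2])/d[2]
def proj(c,p):
    q=c['orientation'].T@(np.asarray(p)-c['xyz']);return np.array([c['cx']-c['fx']*q[0]/q[2],c['cy']+c['fy']*q[1]/q[2]])
E
python3 - <<'E'
from h import *
c=calibration('top');s=calibration('scene')
T=lambda x,y:((x+.5)/4.5+249.5,(y+.5)/4.5+134.5)
S=lambda x,y:((x+.5)/4.4+199.5,(y+.5)/4.4+224.5)
for n,t,q,z in [('tip',(430,276),(365,158),.071),('red',(472,180),(271,204),.064),('blue',(418,211),(333,204),.064),('knob',(434,362),(416,83),.09),('handle',(72,357),(709,165),.104),('pivot',(178,260),(562,284),.056),('clamp',(676,88),(80,62),.16)]:
    print(n,px(c,*T(*t),z).round(4),px(s,*S(*q),z).round(4))
for n,t in [('nl',(170,500)),('nr',(640,548)),('fl',(222,58))]: print(n,px(c,*T(*t),.014).round(4))
E
```

```text
tip [ 0.5661 -0.0436  0.071 ] [ 0.5665 -0.0408  0.071 ]
red [ 0.6262 -0.0697  0.064 ] [ 0.6257 -0.067   0.064 ]
blue [ 0.6076 -0.0373  0.064 ] [ 0.6068 -0.0356  0.064 ]
knob [ 0.5107 -0.0444  0.09  ] [ 0.506  -0.0442  0.09  ]
handle [0.5128 0.1619 0.104 ] [0.5078 0.1615 0.104 ]
pivot [0.5813 0.106  0.056 ] [0.593  0.1145 0.056 ]
clamp [ 0.6488 -0.177   0.16  ] [ 0.6735 -0.1581  0.16  ]
nl [0.4426 0.1137 0.014 ]
nr [ 0.4111 -0.1691  0.014 ]
fl [0.7223 0.0827 0.014 ]
```

Call:
move_arm(
  increments=[
    {"xyz": [0.5, 1, 0], "angular": [0, 0, -0.15]},
    {"xyz": [0.5, 1, 0], "angular": [0, 0, -0.15]},
    {"xyz": [0.5, 1, 0], "angular": [0, 0, -0.15]},
    {"xyz": [0.5, 1, 0], "angular": [0, 0, -0.15]},
    {"xyz": [0.5, 1, 0], "angular": [0, 0, -0.15]},
    {"xyz": [0.5, 1, 0], "angular": [0, 0, -0.15]},
    {"xyz": [0.5, 1, 0], "angular": [0, 0, -0.15]},
    {"xyz": [0.5, 1, 0], "angular": [0, 0, -0.15]},
    {"xyz": [0.5, 1, 0], "angular": [0, 0, -0.15]},
    {"xyz": [0.5, 1, 0], "angular": [0, 0, -0.15]},
  ],
  fingers=-1,
  squeeze=50,
)

```text
time: 1.1
tool_pos: [0.3573, -0.3411, 0.2312]
tool_rot: [[0.995, 0.101, -0.0], [0.101, -0.995, 0.0], [-0.0, -0.0, -1.0]]
contact_force: [0.5, -0.2, 1.1]
grip_width: 0.0854
```

Call:
move_arm(
  increments=[
    {"xyz": [0.5, 1, 0], "angular": [0, 0, -0.15]},
    {"xyz": [0.5, 1, 0], "angular": [0, 0, -0.15]},
    {"xyz": [0.5, 1, 0], "angular": [0, 0, -0.15]},
    {"xyz": [0.5, 1, 0], "angular": [0, 0, -0.15]},
    {"xyz": [0.5, 1, 0], "angular": [0, 0, -0.15]},
    {"xyz": [0.5, 1, -0.2], "angular": [0, 0, -0.15]},
    {"xyz": [0.5, 1, -0.3], "angular": [0, 0, -0.15]},
    {"xyz": [0.5, 1, -0.4], "angular": [0, 0, -0.15]},
    {"xyz": [0.5, 1, -0.4], "angular": [0, 0, -0.15]},
    {"xyz": [0.5, 0.9, -0.4], "angular": [0, 0, -0.15]},
  ],
)

```text
time: 2.1
tool_pos: [0.5073, -0.0439, 0.1797]
tool_rot: [[0.994, -0.108, -0.0], [-0.108, -0.994, 0.0], [-0.0, -0.0, -1.0]]
contact_force: [0.5, -0.4, -0.0]
grip_width: 0.0857
```

Run:
```python
from h import *
import cv2
c=calibration('wrist');im=capture('wrist');cv2.imwrite('pics/w1.png',im[:,:,::-1]);np.save('w1.npy',c,allow_pickle=True);print(c,read_state()['tool_pos'])
```

```text
{'fx': 362.1936331463619, 'fy': 362.1936331463619, 'cx': 320.92353730173227, 'cy': 238.92302577708423, 'xyz': array([ 0.57286952, -0.05107749,  0.32301241]), 'orientation': array([[-1.07999648e-01,  9.60731017e-01,  2.55601230e-01],
       [-9.94150857e-01, -1.04468920e-01, -2.73919283e-02],
       [ 3.86109306e-04, -2.57064501e-01,  9.66394171e-01]])} [ 0.50865644 -0.03926894  0.17814552]
```

View pics/w1.png

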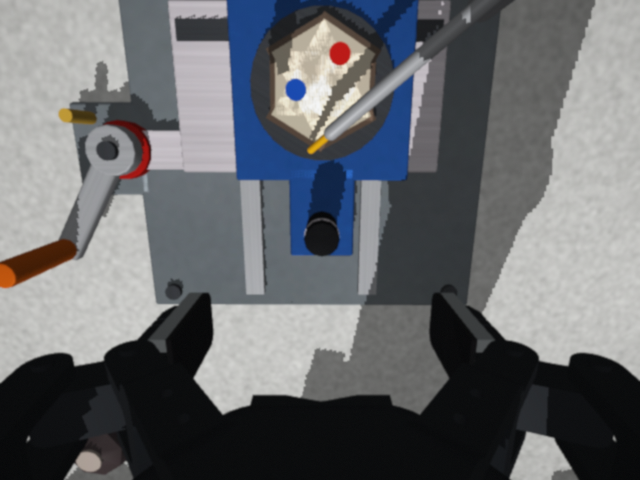

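The wrist view shows the knob top at about (321,238), the tip end at (310,151), the red dot at (340,53) and the blue dot at (296,90). The fingers straddle the knob's line.

Run:
```python
from h import *
import cv2
c=np.load('w1.npy',allow_pickle=True).item()
print(read_state()['tool_pos'])
for n,u,v,z in[('tip',310,152,.071),('red',340,53,.064),('blue',296,90,.064),('knob',321.5,238,.09),('handle',7,274,.104)]:print(n,px(c,u,v,z).round(4))
```

```text
[ 0.50865644 -0.03926894  0.17814552]
tip [ 0.5675 -0.0432  0.071 ]
red [ 0.6276 -0.0696  0.064 ]
blue [ 0.6083 -0.0383  0.064 ]
knob [ 0.5118 -0.0449  0.09  ]
handle [0.5136 0.158  0.104 ]
```

Call:
move_arm(
  increments=[
    {"xyz": [0.08, -0.18, -0.6], "angular": [0, 0, 0]},
    {"xyz": [0, 0, -0.7], "angular": [0, 0, 0]},
    {"xyz": [0, 0, -0.7], "angular": [0, 0, 0]},
    {"xyz": [0, 0, -0.7], "angular": [0, 0, 0]},
    {"xyz": [0, 0, -0.6], "angular": [0, 0, 0]},
    {"xyz": [0, 0, -0.4], "angular": [0, 0, 0]},
    {"xyz": [0, 0, -0.15], "angular": [0, 0, 0]},
    {"xyz": [0, 0, 0], "angular": [0, 0, 0]},
    {"xyz": [0, 0, 0], "angular": [0, 0, 0]},
    {"xyz": [0, 0, 0], "angular": [0, 0, 0]},
  ],
)

```text
time: 3.15
tool_pos: [0.5099, -0.0509, 0.0656]
tool_rot: [[0.994, -0.107, 0.001], [-0.107, -0.994, -0.0], [0.001, -0.0, -1.0]]
contact_force: [0.2, 0.3, 0.3]
grip_width: 0.0853
```

Call:
move_arm(
  increments=[
    {"xyz": [0, 0, 0], "angular": [0, 0, 0]},
    {"xyz": [0, 0, 0], "angular": [0, 0, 0]},
    {"xyz": [0, 0, 0], "angular": [0, 0, 0]},
    {"xyz": [0, 0, 0], "angular": [0, 0, 0]},
    {"xyz": [0, 0, 0], "angular": [0, 0, 0]},
    {"xyz": [0, 0, 0], "angular": [0, 0, 0]},
    {"xyz": [0, 0, 0], "angular": [0, 0, 0]},
    {"xyz": [0, 0, 0], "angular": [0, 0, 0]},
    {"xyz": [0, 0, 0], "angular": [0, 0, 0]},
    {"xyz": [0, 0, 0], "angular": [0, 0, 0]},
  ],
  fingers=1,
  squeeze=50,
)

```text
time: 4.15
tool_pos: [0.5097, -0.0506, 0.0651]
tool_rot: [[0.994, -0.107, 0.001], [-0.107, -0.994, 0.0], [0.001, -0.0, -1.0]]
contact_force: [-1.7, 1.6, 6.6]
grip_width: 0.0225
```

```bash
cat > look.py <<'E'
from h import *
import cv2,sys
n=sys.argv[1];c=calibration('wrist');s=read_state();im=capture('wrist')
np.save(n+'.npy',c,allow_pickle=True);cv2.imwrite(f'pics/{n}.png',im[:,:,::-1])
a=im[0:300,120:520,::-1];cv2.imwrite(f'pics/{n}c.png',cv2.resize(a,None,fx=2,fy=2,interpolation=cv2.INTER_CUBIC))
print(s['time'],s['tool_pos'],s['contact_force'],s['grip_width'],c['xyz'])
E
python3 look.py w2
```

```text
4.15 [ 0.50970614 -0.05056277  0.06513521] [-1.73676441  1.55685563  6.61550528] 0.022541697438230545 [ 0.57515176 -0.05771432  0.20843814]
```

View pics/w2.png

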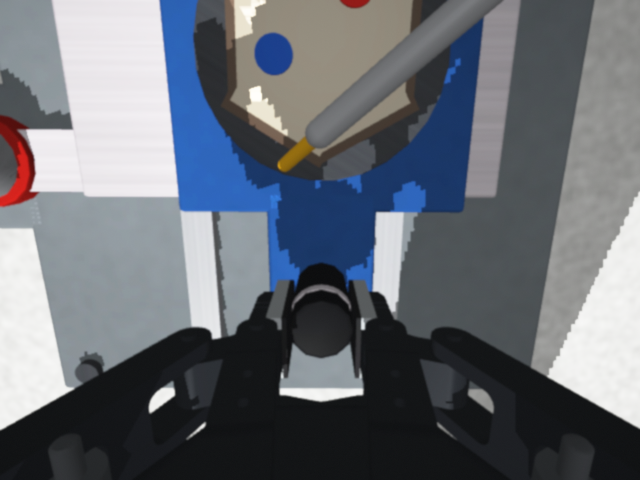

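The knob is gripped with the opening at 22.5 mm. The blue dot is at (274,54) and the tip at (282,169). The red dot is only partly visible, so I'll move towards red and then refine.

Run:
```python
from h import *
c=np.load('w2.npy',allow_pickle=True).item()
t=px(c,281.5,170,.071);b=px(c,274,54,.064);r=b+[.0189,-.0317,0];k=px(c,321.5,333,.09)
print('tip',t,'blue',b,'knob',k)
print('red shift',t-r,'blue shift',t-b)
```

```text
tip [ 0.56696622 -0.04205601  0.071     ] blue [ 0.60798869 -0.04415409  0.064     ] knob [ 0.50871778 -0.05079462  0.09      ]
red shift [-0.05992248  0.03379808  0.007     ] blue shift [-0.04102248  0.00209808  0.007     ]
```

Call:
move_arm(
  increments=[
    {"xyz": [-0.15, 0.085, 0], "angular": [0, 0, 0]},
    {"xyz": [-0.25, 0.14, 0], "angular": [0, 0, 0]},
    {"xyz": [-0.3, 0.17, 0], "angular": [0, 0, 0]},
    {"xyz": [-0.3, 0.17, 0], "angular": [0, 0, 0]},
    {"xyz": [-0.3, 0.17, 0], "angular": [0, 0, 0]},
    {"xyz": [-0.3, 0.17, 0], "angular": [0, 0, 0]},
    {"xyz": [-0.25, 0.14, 0], "angular": [0, 0, 0]},
    {"xyz": [-0.15, 0.085, 0], "angular": [0, 0, 0]},
    {"xyz": [0, 0, 0], "angular": [0, 0, 0]},
    {"xyz": [0, 0, 0], "angular": [0, 0, 0]},
  ],
)

```text
time: 5.2
tool_pos: [0.4488, -0.0165, 0.0651]
tool_rot: [[0.994, -0.107, -0.0], [-0.107, -0.994, 0.0], [-0.0, 0.0, -1.0]]
contact_force: [-2.2, 0.5, 10.7]
grip_width: 0.0226
```

```bash
python3 look.py w3
python3 - <<'E'
from h import *
import cv2
cv2.imwrite('pics/s3.png',cv2.resize(capture('scene')[225:330,200:380,::-1],None,fx=4.4,fy=4.4,interpolation=cv2.INTER_CUBIC))
E
```

```text
5.2 [ 0.44876681 -0.01652216  0.0650633 ] [-2.24929891  0.5419944  10.74791819] 0.022563314670063228 [ 0.51432052 -0.02359861  0.20832589]
```

View pics/w3c.png

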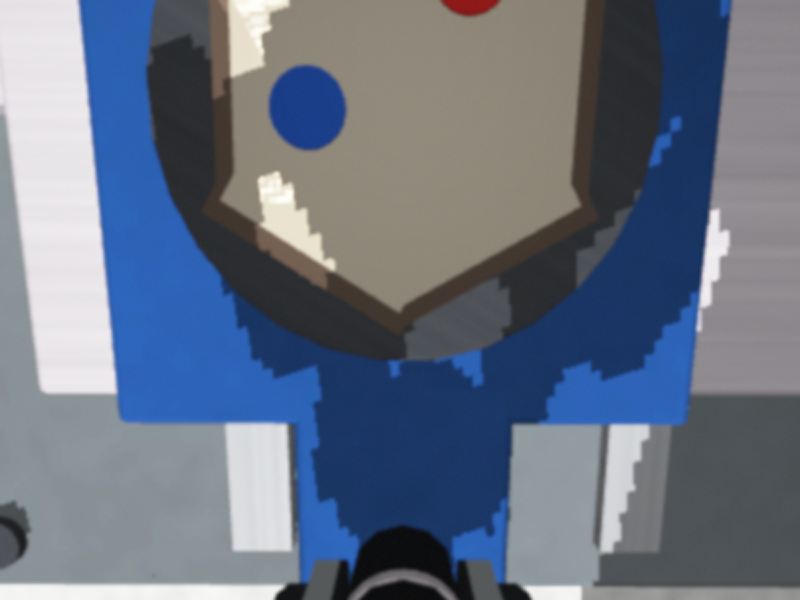

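View pics/s3.png

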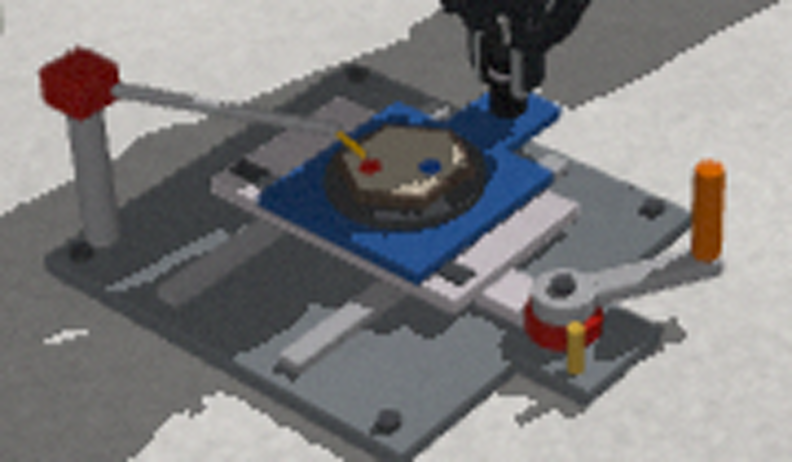

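Run:
```python
from h import *
import cv2
s=calibration('scene')
S=lambda x,y:((x+.5)/4.4+199.5,(y+.5)/4.4+224.5)
print('tip',px(s,*S(365,158),.071),'red',px(s,*S(370.5,166.5),.064),'blue',px(s,*S(431,166),.064))
im=capture('top');cv2.imwrite('pics/t3.png',cv2.resize(im[135:265,250:420,::-1],None,fx=4.5,fy=4.5,interpolation=cv2.INTER_CUBIC))
im=capture('scene');cv2.imwrite('pics/s3z.png',cv2.resize(im[245:285,260:320,::-1],None,fx=12,fy=12,interpolation=cv2.INTER_CUBIC))
```

```text
tip [ 0.56648817 -0.04081675  0.071     ] red [ 0.56413771 -0.03887194  0.064     ] blue [ 0.54482675 -0.0077395   0.064     ]
```

View pics/t3.png

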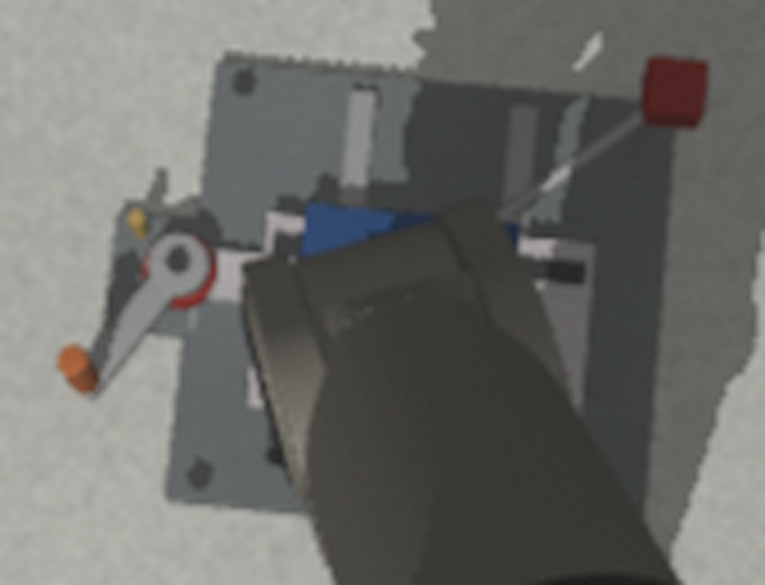

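View pics/s3z.png

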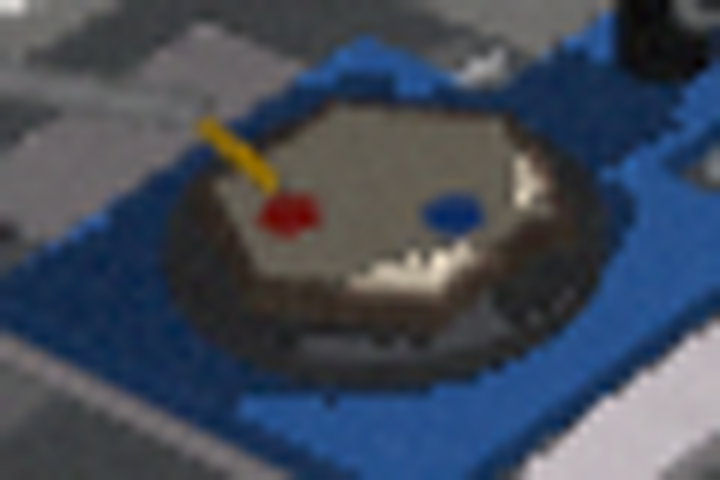

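The scene close-up has the tip end at full-image pixel (282.3,260.1) and the red dot at (283.6,262.3). That puts red about 2 mm too far back and to the left. I'll trim it and pause there.

Call:
move_arm(
  increments=[
    {"xyz": [0.03, -0.02, 0], "angular": [0, 0, 0]},
    {"xyz": [0.03, -0.02, 0], "angular": [0, 0, 0]},
    {"xyz": [0, 0, 0], "angular": [0, 0, 0]},
    {"xyz": [0, 0, 0], "angular": [0, 0, 0]},
    {"xyz": [0, 0, 0], "angular": [0, 0, 0]},
    {"xyz": [0, 0, 0], "angular": [0, 0, 0]},
    {"xyz": [0, 0, 0], "angular": [0, 0, 0]},
    {"xyz": [0, 0, 0], "angular": [0, 0, 0]},
    {"xyz": [0, 0, 0], "angular": [0, 0, 0]},
    {"xyz": [0, 0, 0], "angular": [0, 0, 0]},
  ],
)

```text
time: 6.4
tool_pos: [0.4509, -0.0176, 0.0651]
tool_rot: [[0.994, -0.106, 0.0], [-0.106, -0.994, 0.0], [0.0, -0.0, -1.0]]
contact_force: [-0.6, 2.1, 8.1]
grip_width: 0.0225
```

Run:
```python
from h import *
import cv2
s=read_state();print(s['tool_pos'],s['contact_force'])
im=capture('scene');cv2.imwrite('pics/s4z.png',cv2.resize(im[245:285,260:320,::-1],None,fx=12,fy=12,interpolation=cv2.INTER_CUBIC))
s=calibration('scene');Z=lambda x,y:((x+.5)/12+259.5,(y+.5)/12+244.5)
hsv=cv2.cvtColor(im,cv2.COLOR_RGB2HSV)
for n,m in(('red',((hsv[...,0]<6)|(hsv[...,0]>174))&(hsv[...,1]>180)&(hsv[...,2]>70)),):
    v,u=np.nonzero(m[250:275,270:300]);print(n,u.mean()+270,v.mean()+250,len(u),px(s,u.mean()+270,v.mean()+250,.064))
print('tip',px(s,*Z(272,186),.071))
```

```text
[ 0.45092738 -0.01758046  0.06509219] [-0.63645932  2.11478409  8.06812736]
red 283.0 262.625 8 [ 0.56590055 -0.04028495  0.064     ]
tip [ 0.56517154 -0.04293689  0.071     ]
```

View pics/s4z.png

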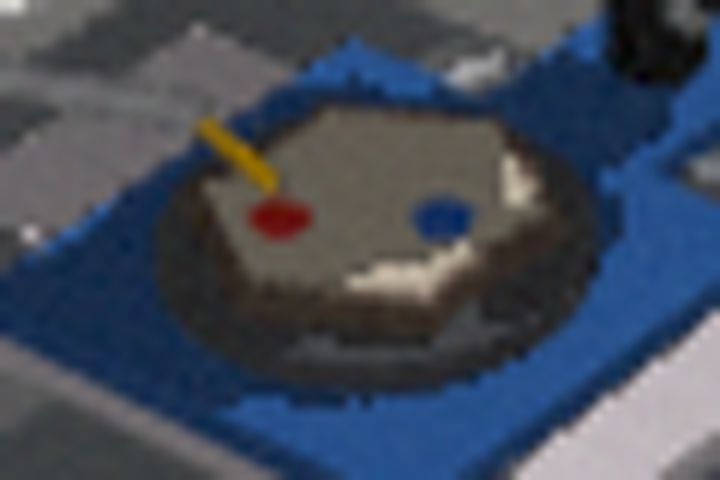

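Run:
```python
from h import *
s=calibration('scene');Z=lambda x,y:((x+.5)/12+259.5,(y+.5)/12+244.5)
d=(proj(s,[.5665,-.042,.064])-proj(s,[.5665,-.042,.071]))*12
print('expected dot below tip, zoom px',d,[ (proj(s,[.5665+a,-.042+b,.064])-proj(s,[.5665,-.042,.064]))*12 for a,b in((.001,0),(0,.001))])
print(px(s,*Z(281,219),.064),px(s,*Z(443,217),.064))
for p in((272,186),(275,188)):print(px(s,*Z(*p),.071))
```

```text
expected dot below tip, zoom px [ 1.69568538 25.82211214] [array([-2.63506698,  2.23901012]), array([3.66802894, 1.34473012])]
[ 0.56658191 -0.03993286  0.064     ] [ 0.54743045 -0.00953817  0.064     ]
[ 0.56517154 -0.04293689  0.071     ]
[ 0.56545643 -0.04191578  0.071     ]
```

Call:
move_arm(
  increments=[
    {"xyz": [-0.02, -0.035, 0], "angular": [0, 0, 0]},
    {"xyz": [0, 0, 0], "angular": [0, 0, 0]},
    {"xyz": [0, 0, 0], "angular": [0, 0, 0]},
    {"xyz": [0, 0, 0], "angular": [0, 0, 0]},
    {"xyz": [0, 0, 0], "angular": [0, 0, 0]},
    {"xyz": [0, 0, 0], "angular": [0, 0, 0]},
    {"xyz": [0, 0, 0], "angular": [0, 0, 0]},
    {"xyz": [0, 0, 0], "angular": [0, 0, 0]},
    {"xyz": [0, 0, 0], "angular": [0, 0, 0]},
    {"xyz": [0, 0, 0], "angular": [0, 0, 0]},
  ],
)

```text
time: 7.45
tool_pos: [0.4507, -0.0187, 0.0651]
tool_rot: [[0.994, -0.107, 0.001], [-0.107, -0.994, 0.0], [0.001, -0.0, -1.0]]
contact_force: [1.3, 1.3, 6.5]
grip_width: 0.0224
```

Run:
```python
from h import *
import cv2
s=read_state();print(s['tool_pos'],s['contact_force'])
im=capture('scene');cv2.imwrite('pics/s5z.png',cv2.resize(im[245:285,260:320,::-1],None,fx=12,fy=12,interpolation=cv2.INTER_NEAREST))
```

```text
[ 0.45072021 -0.01866747  0.06511727] [1.26879826 1.28022986 6.52471773]
```

View pics/s5z.png

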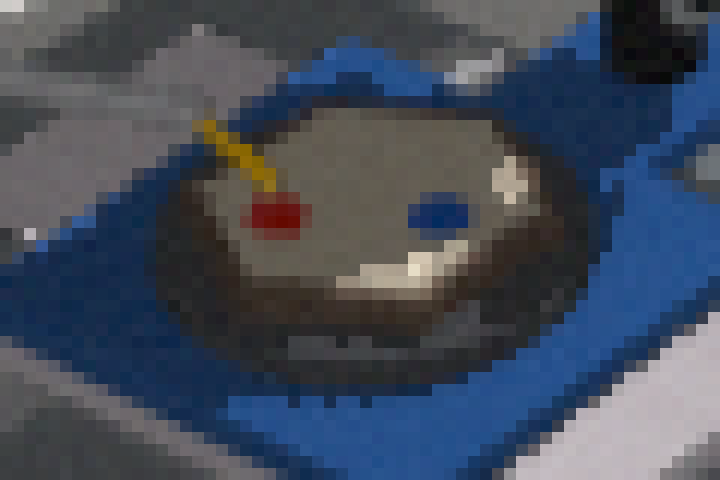

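Red sits at (277,216) in the crop, against an ideal of about (272–276,213). That is within about 1 mm of the spot under the tip, and it has held for 1 s. Next I'll bring in blue with an offset of (+18.9,−31.7) mm.

Call:
move_arm(
  increments=[
    {"xyz": [0, 0, 0], "angular": [0, 0, 0]},
    {"xyz": [0, 0, 0], "angular": [0, 0, 0]},
    {"xyz": [0, 0, 0], "angular": [0, 0, 0]},
    {"xyz": [0.08, -0.14, 0], "angular": [0, 0, 0]},
    {"xyz": [0.12, -0.2, 0], "angular": [0, 0, 0]},
    {"xyz": [0.13, -0.22, 0], "angular": [0, 0, 0]},
    {"xyz": [0.13, -0.22, 0], "angular": [0, 0, 0]},
    {"xyz": [0.1, -0.18, 0], "angular": [0, 0, 0]},
    {"xyz": [0.07, -0.11, 0], "angular": [0, 0, 0]},
    {"xyz": [0, 0, 0], "angular": [0, 0, 0]},
  ],
)

```text
time: 8.5
tool_pos: [0.4695, -0.0513, 0.0651]
tool_rot: [[0.994, -0.107, 0.0], [-0.107, -0.994, -0.0], [0.0, -0.0, -1.0]]
contact_force: [1.2, -2.2, 8.4]
grip_width: 0.0221
```

```bash
cat > sz.py <<'E'
from h import *
import cv2,sys
s=read_state();print(s['tool_pos'],s['contact_force'])
im=capture('scene');cv2.imwrite(f'pics/{sys.argv[1]}.png',cv2.resize(im[245:285,260:320,::-1],None,fx=12,fy=12,interpolation=cv2.INTER_NEAREST))
E
python3 sz.py s6z;python3 look.py w6
```

```text
[ 0.4695043  -0.05132807  0.06509145] [ 1.1546957  -2.17536423  8.37938984]
8.55 [ 0.4695407  -0.05129794  0.06511842] [ 2.47713339 -1.69183612  7.14940582] 0.022503385093460067 [ 0.53496414 -0.05842278  0.20841781]
```

View pics/s6z.png

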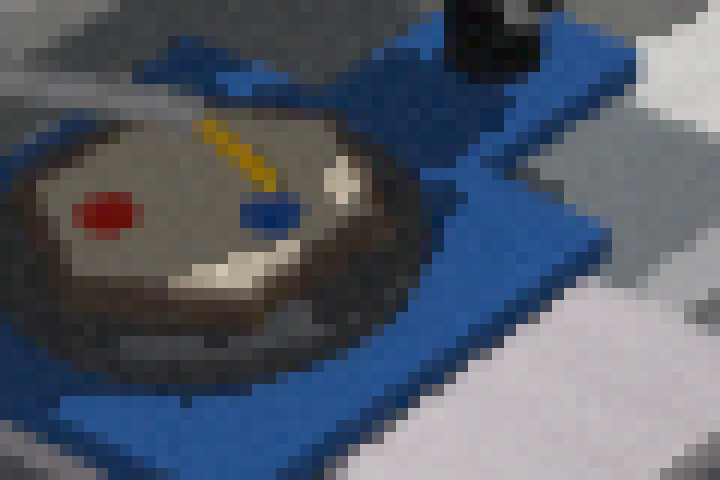

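View pics/w6c.png

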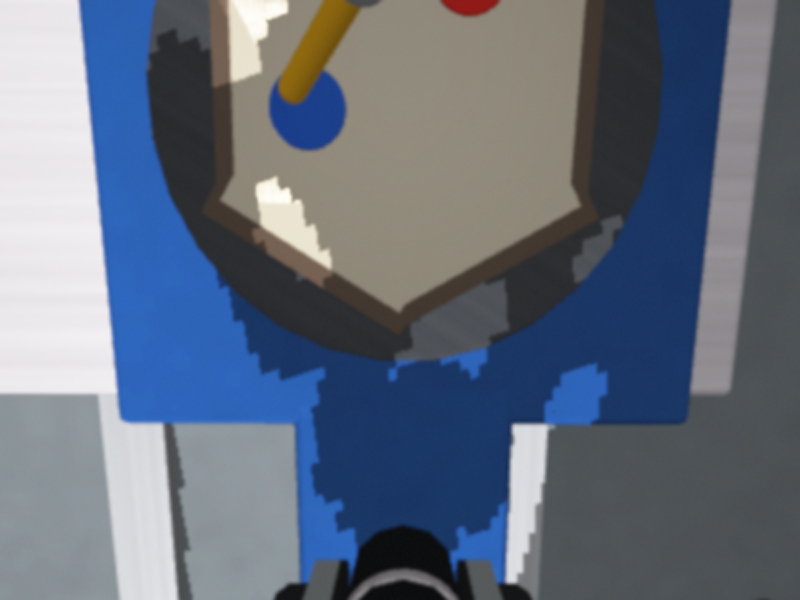

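Both views show the tip over the blue dot. In the wrist crop the tip end is at about (292,97) and the blue centre at (307,107). I'll compute the residual.

Run:
```python
from h import *
c=np.load('w6.npy',allow_pickle=True).item()
W=lambda x,y:((x+.5)/2+119.5,(y+.5)/2-.5)
b=px(c,*W(307.5,107.5),.064)
for p in((292,96),(291,101)):t=px(c,*W(*p),.071);print(t,b,t-b)
```

```text
[ 0.56847027 -0.04302819  0.071     ] [ 0.56799821 -0.04476443  0.064     ] [0.00047206 0.00173623 0.007     ]
[ 0.56771425 -0.04274216  0.071     ] [ 0.56799821 -0.04476443  0.064     ] [-0.00028397  0.00202226  0.007     ]
```

Call:
move_arm(
  increments=[
    {"xyz": [0, 0.045, 0], "angular": [0, 0, 0]},
    {"xyz": [0, 0, 0], "angular": [0, 0, 0]},
    {"xyz": [0, 0, 0], "angular": [0, 0, 0]},
    {"xyz": [0, 0, 0], "angular": [0, 0, 0]},
    {"xyz": [0, 0, 0], "angular": [0, 0, 0]},
    {"xyz": [0, 0, 0], "angular": [0, 0, 0]},
    {"xyz": [0, 0, 0], "angular": [0, 0, 0]},
    {"xyz": [0, 0, 0], "angular": [0, 0, 0]},
    {"xyz": [0, 0, 0], "angular": [0, 0, 0]},
    {"xyz": [0, 0, 0], "angular": [0, 0, 0]},
  ],
)

```text
time: 9.6
tool_pos: [0.4696, -0.0498, 0.0651]
tool_rot: [[0.994, -0.107, 0.001], [-0.107, -0.994, -0.0], [0.001, 0.0, -1.0]]
contact_force: [2.3, -0.7, 5.7]
grip_width: 0.0225
```

Call:
move_arm(
  increments=[
    {"xyz": [0, 0, 0], "angular": [0, 0, 0]},
    {"xyz": [0, 0, 0], "angular": [0, 0, 0]},
    {"xyz": [0, 0, 0], "angular": [0, 0, 0]},
    {"xyz": [0, 0, 0], "angular": [0, 0, 0]},
    {"xyz": [0, 0, 0], "angular": [0, 0, 0]},
    {"xyz": [0, 0, 0], "angular": [0, 0, 0]},
    {"xyz": [0, 0, 0], "angular": [0, 0, 0]},
    {"xyz": [0, 0, 0], "angular": [0, 0, 0]},
    {"xyz": [0, 0, 0], "angular": [0, 0, 0]},
    {"xyz": [0, 0, 0], "angular": [0, 0, 0]},
  ],
  fingers=-1,
)

```text
time: 10.6
tool_pos: [0.4695, -0.0499, 0.0648]
tool_rot: [[0.994, -0.107, 0.0], [-0.107, -0.994, 0.0], [0.0, -0.0, -1.0]]
contact_force: [0.2, 0.5, -0.7]
grip_width: 0.0852
```

```bash
python3 look.py w7; python3 sz.py s7z
```

```text
10.6 [ 0.46953834 -0.04992968  0.06479394] [ 0.15350244  0.50411532 -0.67109861] 0.08523283714460768 [ 0.53506566 -0.05705212  0.2080725 ]
[ 0.46952543 -0.04995507  0.06479231] [ 0.22977223  1.02882736 -0.47386799]
```

View pics/w7.png

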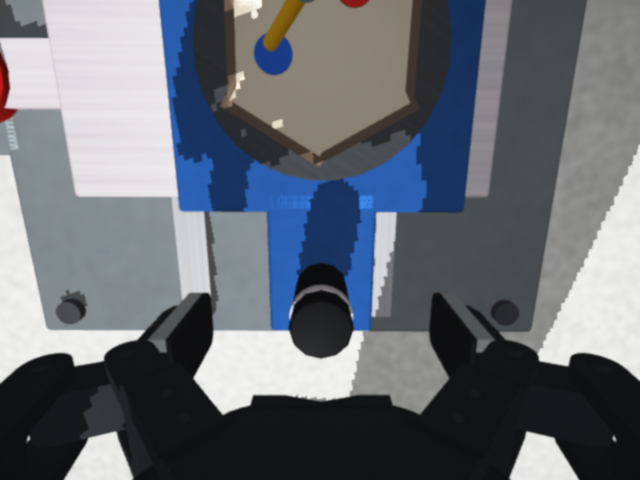

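View pics/w7c.png

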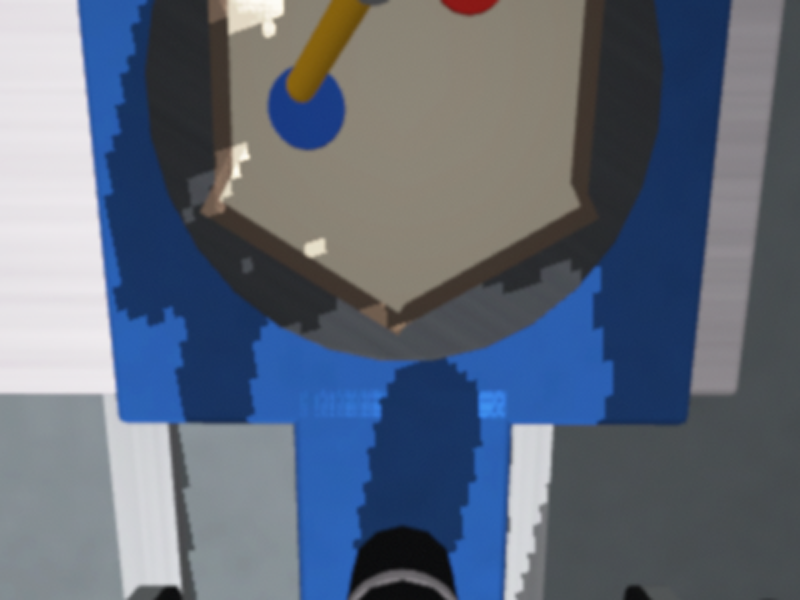

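Knob released and the stage didn't move. The tip at (303,97) is still over the blue dot at (307,107), which is under the tip once parallax is allowed for. Next I'll go straight up and across to the brake handle.

Call:
move_arm(
  increments=[
    {"xyz": [0, 0, 0.6], "angular": [0, 0, 0]},
    {"xyz": [0, 0, 0.8], "angular": [0, 0, 0]},
    {"xyz": [0, 0, 0.9], "angular": [0, 0, 0]},
    {"xyz": [0, 0, 0.9], "angular": [0, 0, 0]},
    {"xyz": [0.2, 0.6, 0], "angular": [0, 0, 0]},
    {"xyz": [0.2, 0.9, 0], "angular": [0, 0, 0]},
    {"xyz": [0.2, 1, 0], "angular": [0, 0, 0]},
    {"xyz": [0.2, 1, 0], "angular": [0, 0, 0]},
    {"xyz": [0.2, 1, 0], "angular": [0, 0, 0]},
    {"xyz": [0.2, 1, 0], "angular": [0, 0, 0]},
  ],
)

```text
time: 11.7
tool_pos: [0.5056, 0.1162, 0.1608]
tool_rot: [[0.994, -0.107, 0.0], [-0.107, -0.994, -0.0], [0.0, -0.0, -1.0]]
contact_force: [1.1, -0.7, 0.6]
grip_width: 0.085
```

Call:
move_arm(
  increments=[
    {"xyz": [0.1, 0.9, 0], "angular": [0, 0, 0]},
    {"xyz": [0.1, 0.6, 0], "angular": [0, 0, 0]},
    {"xyz": [0, 0, 0], "angular": [0, 0, 0]},
    {"xyz": [0, 0, 0], "angular": [0, 0, 0]},
    {"xyz": [0, 0, 0], "angular": [0, 0, 0]},
    {"xyz": [0, 0, 0], "angular": [0, 0, 0]},
    {"xyz": [0, 0, 0], "angular": [0, 0, 0]},
    {"xyz": [0, 0, 0], "angular": [0, 0, 0]},
    {"xyz": [0, 0, 0], "angular": [0, 0, 0]},
    {"xyz": [0, 0, 0], "angular": [0, 0, 0]},
  ],
)

```text
time: 12.7
tool_pos: [0.5116, 0.16, 0.1608]
tool_rot: [[0.994, -0.107, 0.0], [-0.107, -0.994, 0.0], [0.0, -0.0, -1.0]]
contact_force: [0.8, -0.6, -0.3]
grip_width: 0.0855
```

```bash
python3 look.py w8
```

```text
12.7 [0.51157844 0.15997393 0.16081496] [ 0.75530578 -0.61667681 -0.32542997] 0.085516635552391 [0.57707227 0.15285811 0.30409855]
```

View pics/w8.png

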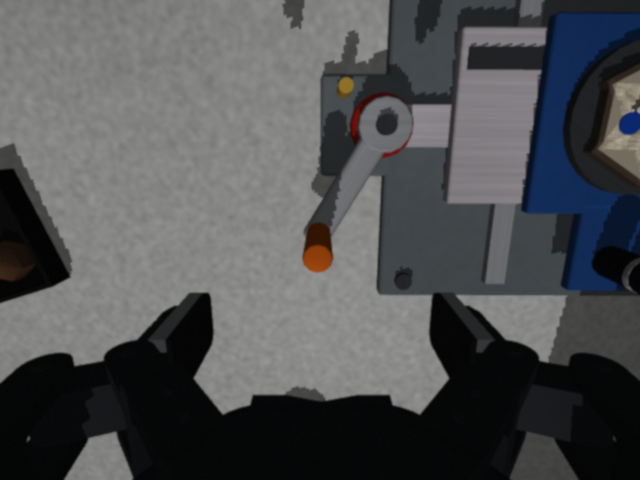

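Handle top is at (318,258), centred between the fingers.

```bash
python3 -c "
from h import *
c=np.load('w8.npy',allow_pickle=True).item()
print(px(c,318,258,.104),px(c,386,123,.056))"
```

```text
[0.51298381 0.1613976  0.104     ] [0.58481462 0.10913568 0.056     ]
```

Call:
move_arm(
  increments=[
    {"xyz": [0, 0, -0.5], "angular": [0, 0, 0]},
    {"xyz": [0, 0, -0.7], "angular": [0, 0, 0]},
    {"xyz": [0, 0, -0.7], "angular": [0, 0, 0]},
    {"xyz": [0, 0, -0.7], "angular": [0, 0, 0]},
    {"xyz": [0, 0, -0.5], "angular": [0, 0, 0]},
    {"xyz": [0, 0, 0], "angular": [0, 0, 0]},
    {"xyz": [0, 0, 0], "angular": [0, 0, 0]},
    {"xyz": [0, 0, 0], "angular": [0, 0, 0]},
    {"xyz": [0, 0, 0], "angular": [0, 0, 0]},
    {"xyz": [0, 0, 0], "angular": [0, 0, 0]},
  ],
)

```text
time: 13.75
tool_pos: [0.5119, 0.1601, 0.0685]
tool_rot: [[0.994, -0.107, 0.001], [-0.107, -0.994, 0.0], [0.001, -0.0, -1.0]]
contact_force: [0.5, -0.6, 0.1]
grip_width: 0.0854
```

Call:
move_arm(
  increments=[
    {"xyz": [0, 0, 0], "angular": [0, 0, 0]},
    {"xyz": [0, 0, 0], "angular": [0, 0, 0]},
    {"xyz": [0, 0, 0], "angular": [0, 0, 0]},
    {"xyz": [0, 0, 0], "angular": [0, 0, 0]},
    {"xyz": [0, 0, 0], "angular": [0, 0, 0]},
    {"xyz": [0, 0, 0], "angular": [0, 0, 0]},
    {"xyz": [0, 0, 0], "angular": [0, 0, 0]},
    {"xyz": [0, 0, 0], "angular": [0, 0, 0]},
    {"xyz": [0, 0, 0], "angular": [0, 0, 0]},
    {"xyz": [0, 0, 0], "angular": [0, 0, 0]},
  ],
  fingers=1,
  squeeze=60,
)

```text
time: 14.75
tool_pos: [0.5117, 0.1619, 0.0681]
tool_rot: [[0.994, -0.106, 0.001], [-0.106, -0.994, 0.002], [0.001, -0.002, -1.0]]
contact_force: [-1.8, 9.2, 1.6]
grip_width: 0.0166
```

```bash
python3 -c "
from h import *
y=-.1075
R=np.array([[np.cos(y),-np.sin(y)],[np.sin(y),np.cos(y)]])
v=np.array([-77,46.])
th=np.linspace(0,1.2,19)
P=np.array([R@(np.array([[np.cos(t),np.sin(t)],[-np.sin(t),np.cos(t)]])@v) for t in th])
print((np.diff(P,axis=0)/30).round(2).tolist(),(P[-1]-P[0]))
s=read_state();print(s['joints'])"
```

```text
[[0.13, 0.16], [0.14, 0.15], [0.14, 0.14], [0.15, 0.13], [0.16, 0.12], [0.17, 0.11], [0.18, 0.09], [0.18, 0.08], [0.19, 0.07], [0.19, 0.06], [0.19, 0.04], [0.2, 0.03], [0.2, 0.02], [0.2, 0.0], [0.2, -0.01], [0.2, -0.02], [0.2, -0.03], [0.19, -0.05]] [95.99436674 32.32251977]
[-0.11024842  0.43878209 -0.38373399  2.03086837  0.2432245   0.71330109
 -2.32243436]
```

Call:
move_arm(
  increments=[
    {"xyz": [0.13, 0.16, 0], "angular": [0, 0, 0]},
    {"xyz": [0.14, 0.15, 0], "angular": [0, 0, 0]},
    {"xyz": [0.14, 0.14, 0], "angular": [0, 0, 0]},
    {"xyz": [0.15, 0.13, 0], "angular": [0, 0, 0]},
    {"xyz": [0.16, 0.12, 0], "angular": [0, 0, 0]},
    {"xyz": [0.17, 0.11, 0], "angular": [0, 0, 0]},
    {"xyz": [0.18, 0.09, 0], "angular": [0, 0, 0]},
    {"xyz": [0.18, 0.08, 0], "angular": [0, 0, 0]},
    {"xyz": [0.19, 0.07, 0], "angular": [0, 0, 0]},
    {"xyz": [0.19, 0.06, 0], "angular": [0, 0, 0]},
  ],
)

```text
time: 15.75
tool_pos: [0.5603, 0.1927, 0.068]
tool_rot: [[0.994, -0.108, -0.001], [-0.108, -0.994, -0.001], [-0.001, 0.001, -1.0]]
contact_force: [-8.7, -5.1, 9.9]
grip_width: 0.0167
```

Call:
move_arm(
  increments=[
    {"xyz": [0.19, 0.04, 0], "angular": [0, 0, 0]},
    {"xyz": [0.2, 0.03, 0], "angular": [0, 0, 0]},
    {"xyz": [0.2, 0.02, 0], "angular": [0, 0, 0]},
    {"xyz": [0.2, 0, 0], "angular": [0, 0, 0]},
    {"xyz": [0.2, -0.01, 0], "angular": [0, 0, 0]},
    {"xyz": [0.2, -0.02, 0], "angular": [0, 0, 0]},
    {"xyz": [0.2, -0.03, 0], "angular": [0, 0, 0]},
    {"xyz": [0.16, -0.04, 0], "angular": [0, 0, 0]},
    {"xyz": [0, 0, 0], "angular": [0, 0, 0]},
    {"xyz": [0, 0, 0], "angular": [0, 0, 0]},
  ],
)

```text
time: 16.75
tool_pos: [0.6056, 0.1957, 0.068]
tool_rot: [[0.994, -0.105, -0.002], [-0.105, -0.994, 0.002], [-0.002, -0.002, -1.0]]
contact_force: [-9.3, 9.8, 7.2]
grip_width: 0.0166
```

```bash
python3 look.py w9
python3 - <<'E'
from h import *
import cv2
cv2.imwrite('pics/s9.png',cv2.resize(capture('scene')[225:330,200:380,::-1],None,fx=4.4,fy=4.4,interpolation=cv2.INTER_CUBIC))
print(read_state()['joints'])
E
```

```text
16.75 [0.60562556 0.19565139 0.06800451] [-9.26978918  9.78147242  7.15020427] 0.01657701217401156 [0.6714101  0.1882932  0.21115938]
[-0.14046116  0.56839506 -0.36164738  1.80117486  0.25977143  0.81929976
 -2.30500362]
```

View pics/w9.png

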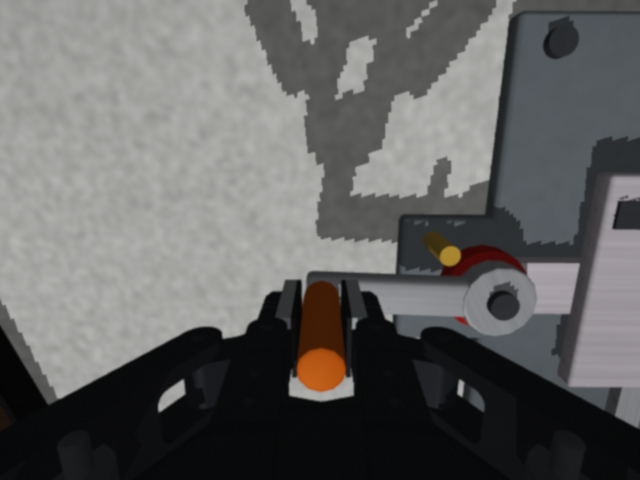

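View pics/s9.png

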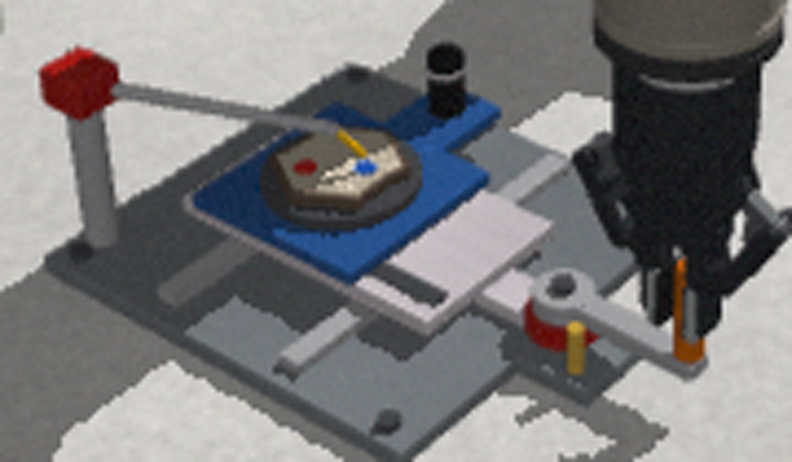

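The handle is nearly at the stop: the tool is at rig (13,241) against an expected (15,239). Blue is still under the pointer. I'll press on gently until the force rises.

Call:
move_arm(
  increments=[
    {"xyz": [0.06, 0, 0], "angular": [0, 0, 0]},
    {"xyz": [0.06, 0, 0], "angular": [0, 0, 0]},
    {"xyz": [0.06, 0, 0], "angular": [0, 0, 0]},
    {"xyz": [0, 0, 0], "angular": [0, 0, 0]},
    {"xyz": [0, 0, 0], "angular": [0, 0, 0]},
    {"xyz": [0, 0, 0], "angular": [0, 0, 0]},
    {"xyz": [0, 0, 0], "angular": [0, 0, 0]},
    {"xyz": [0, 0, 0], "angular": [0, 0, 0]},
    {"xyz": [0, 0, 0], "angular": [0, 0, 0]},
    {"xyz": [0, 0, 0], "angular": [0, 0, 0]},
  ],
)

```text
time: 17.85
tool_pos: [0.6113, 0.1948, 0.068]
tool_rot: [[0.994, -0.106, -0.001], [-0.106, -0.994, 0.001], [-0.001, -0.001, -1.0]]
contact_force: [-7.5, 5.7, 7.3]
grip_width: 0.0161
```

Call:
move_arm(
  increments=[
    {"xyz": [0.06, -0.01, 0], "angular": [0, 0, 0]},
    {"xyz": [0.06, -0.01, 0], "angular": [0, 0, 0]},
    {"xyz": [0.06, -0.01, 0], "angular": [0, 0, 0]},
    {"xyz": [0, 0, 0], "angular": [0, 0, 0]},
    {"xyz": [0, 0, 0], "angular": [0, 0, 0]},
    {"xyz": [0, 0, 0], "angular": [0, 0, 0]},
    {"xyz": [0, 0, 0], "angular": [0, 0, 0]},
    {"xyz": [0, 0, 0], "angular": [0, 0, 0]},
    {"xyz": [0, 0, 0], "angular": [0, 0, 0]},
    {"xyz": [0, 0, 0], "angular": [0, 0, 0]},
  ],
)

```text
time: 18.85
tool_pos: [0.6171, 0.1935, 0.068]
tool_rot: [[0.994, -0.106, -0.001], [-0.106, -0.994, 0.001], [-0.001, -0.001, -1.0]]
contact_force: [-5.3, 3.9, 4.9]
grip_width: 0.0166
```

```bash
python3 look.py w10
```

```text
18.85 [0.61711734 0.19351702 0.06802067] [-5.29957272  3.87718838  4.88245107] 0.016641284806189035 [0.68274004 0.18629511 0.21122704]
```

View pics/w10.png

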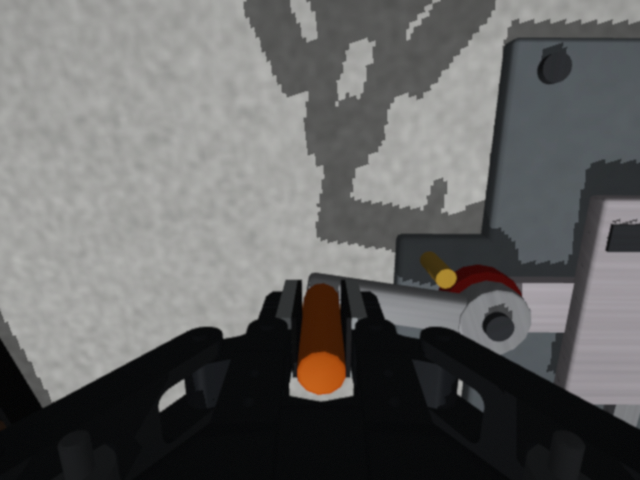

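```bash
python3 -c "
from h import *
for n,pv,hd in(('w8',(386,123),(318,258)),('w9',(503,305),(320,370)),('w10',(498,327),(321,373))):
  c=np.load(n+'.npy',allow_pickle=True).item()
  for z in(.05,.056):
    h=px(c,*hd,.104);p=px(c,*pv,z);d=(h-p)[:2];print(n,h[:2],p[:2],np.linalg.norm(d),np.arctan2(d[1],d[0]))
"
```

```text
w8 [0.51298381 0.1613976 ] [0.58500186 0.1080783 ] 0.08960774208734884 2.5042895687901274
w8 [0.51298381 0.1613976 ] [0.58481462 0.10913568] 0.0888311521309302 2.512602138605901
w9 [0.59715707 0.19670479] [0.58630618 0.10903989] 0.08833388461856143 1.4476457736289263
w9 [0.59715707 0.19670479] [0.58947462 0.11199051] 0.08506190833025028 1.480357076276585
w10 [0.6074097  0.19438153] [0.58610682 0.1090095 ] 0.08798975063829778 1.326260115348122
w10 [0.6074097  0.19438153] [0.58970299 0.11188565] 0.08437474380522832 1.359366645221594
```

```bash
python3 -c "
from h import *
for n,t,z in(('w2',[.5097,-.0506],.09),('w9',[.6056,.1957],.104),('w10',[.6171,.1935],.104)):
  c=np.load(n+'.npy',allow_pickle=True).item(); print(n,proj(c,t+[z]))
"
python3 - <<'E'
import cv2
cv2.imwrite('pics/w10z.png',cv2.resize(cv2.imread('pics/w10.png')[230:430,230:530],None,fx=2.6,fy=2.6,interpolation=cv2.INTER_CUBIC))
E
```

```text
w2 [320.67706227 330.62877472]
w9 [320.29612012 347.73536235]
w10 [320.5404864  347.55824014]
```

View pics/w10z.png

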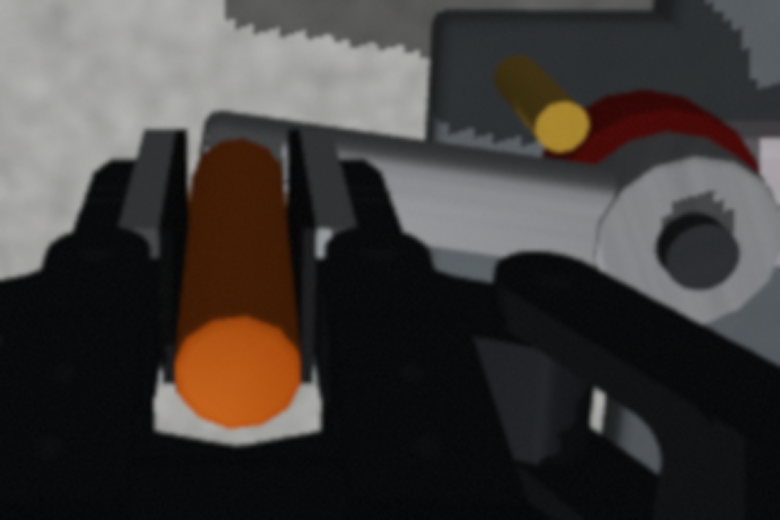

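The views show two problems. The handle has crept about 10 mm back in the pads, to row 373 against 348 if centred. The bar also hasn't met the yellow stop pin: I measure about 1.18 of the 1.2 rad. I'll bring it back gently, then re-grip with the jaws along the direction of motion and turn with the arm.

Call:
move_arm(
  increments=[
    {"xyz": [-0.39, 0.08, 0], "angular": [0, 0, 0]},
    {"xyz": [-0.4, 0.05, 0], "angular": [0, 0, 0]},
    {"xyz": [-0.4, 0.01, 0], "angular": [0, 0, 0]},
    {"xyz": [-0.4, -0.05, 0], "angular": [0, 0, 0]},
    {"xyz": [-0.38, -0.1, 0], "angular": [0, 0, 0]},
    {"xyz": [-0.37, -0.15, 0], "angular": [0, 0, 0]},
    {"xyz": [-0.35, -0.2, 0], "angular": [0, 0, 0]},
    {"xyz": [-0.31, -0.25, 0], "angular": [0, 0, 0]},
    {"xyz": [-0.28, -0.29, 0], "angular": [0, 0, 0]},
    {"xyz": [0, 0, 0], "angular": [0, 0, 0]},
  ],
)

```text
time: 19.9
tool_pos: [0.5276, 0.1711, 0.0709]
tool_rot: [[0.994, -0.105, 0.018], [-0.106, -0.994, 0.013], [0.017, -0.014, -1.0]]
contact_force: [45.7, 29.2, -27.5]
grip_width: 0.0002
```

```bash
python3 look.py w11
```

```text
19.9 [0.5276187  0.17108805 0.07094294] [ 45.74020649  29.17270326 -27.51813334] 0.00017031481271667924 [0.59051849 0.16226413 0.21526031]
```

View pics/w11.png

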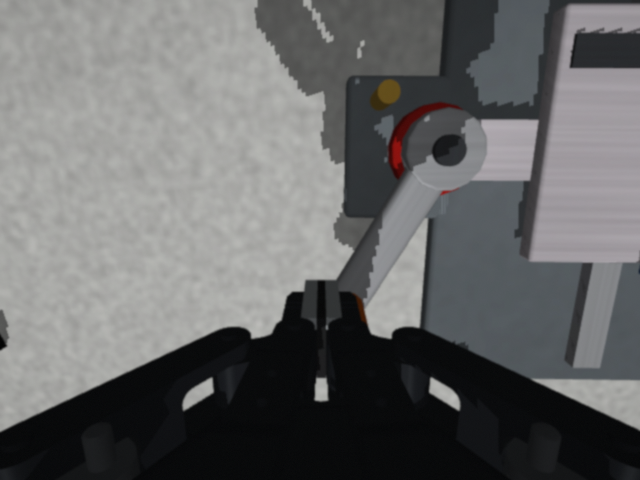

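The handle slipped out and sprang back to rest, and the closed fingers now press on it. I'll back off along the contact force, then lift.

Call:
move_arm(
  increments=[
    {"xyz": [0.4, 0.3, 0], "angular": [0, 0, 0]},
    {"xyz": [0.5, 0.3, 0], "angular": [0, 0, 0]},
    {"xyz": [0.3, 0.3, 0], "angular": [0, 0, 0]},
    {"xyz": [0, 0, 0.4], "angular": [0, 0, 0]},
    {"xyz": [0, 0, 0.8], "angular": [0, 0, 0]},
    {"xyz": [0, 0, 0.9], "angular": [0, 0, 0]},
    {"xyz": [0, 0, 0.9], "angular": [0, 0, 0]},
    {"xyz": [0, 0, 0], "angular": [0, 0, -0.5]},
    {"xyz": [0, 0, 0], "angular": [0, 0, -0.8]},
    {"xyz": [0, 0, 0], "angular": [0, 0, -0.8]},
  ],
)

```text
time: 20.95
tool_pos: [0.5547, 0.1915, 0.1587]
tool_rot: [[0.919, -0.394, 0.0], [-0.394, -0.919, 0.0], [0.0, -0.0, -1.0]]
contact_force: [-0.4, 0.1, -0.4]
grip_width: -0.0002
```

Call:
move_arm(
  increments=[
    {"xyz": [-0.4, -0.2, 0], "angular": [0, 0, -0.8]},
    {"xyz": [-0.5, -0.3, 0], "angular": [0, 0, -0.8]},
    {"xyz": [-0.4, -0.3, 0], "angular": [0, 0, -0.2]},
    {"xyz": [-0.2, -0.2, 0], "angular": [0, 0, 0]},
    {"xyz": [0, 0, 0], "angular": [0, 0, 0]},
    {"xyz": [0, 0, 0], "angular": [0, 0, 0]},
    {"xyz": [0, 0, 0], "angular": [0, 0, 0]},
    {"xyz": [0, 0, 0], "angular": [0, 0, 0]},
    {"xyz": [0, 0, 0], "angular": [0, 0, 0]},
    {"xyz": [0, 0, 0], "angular": [0, 0, 0]},
  ],
  fingers=-1,
)

```text
time: 21.95
tool_pos: [0.5104, 0.1622, 0.1577]
tool_rot: [[0.795, -0.606, -0.0], [-0.606, -0.795, 0.0], [-0.0, 0.0, -1.0]]
contact_force: [-0.7, 0.7, -1.2]
grip_width: 0.0853
```

```bash
python3 look.py w12
python3 - <<'E'
from h import *
import cv2
cv2.imwrite('pics/s12.png',cv2.resize(capture('scene')[225:330,200:380,::-1],None,fx=4.4,fy=4.4,interpolation=cv2.INTER_CUBIC))
print(read_state()['joints'])
E
```

```text
21.95 [0.51038816 0.16223366 0.15766176] [-0.6671408   0.71229455 -1.22221805] 0.08533331748106404 [0.56301979 0.122615   0.30091198]
[-0.25101018  0.29238574 -0.2087547   1.97956796  0.07767816  0.8771974
 -2.72323352]
```

View pics/w12.png

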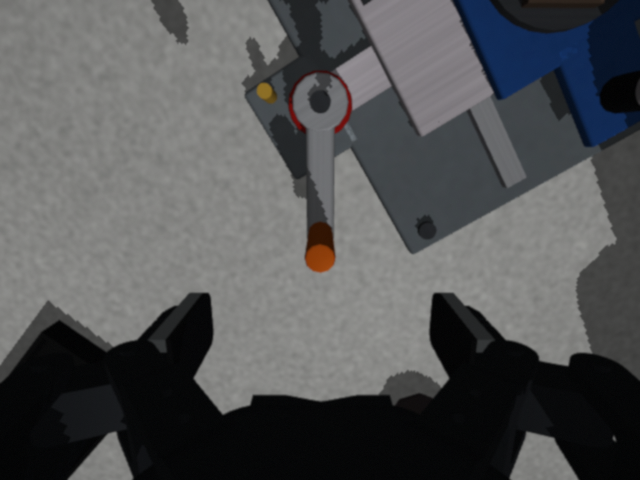

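View pics/s12.png

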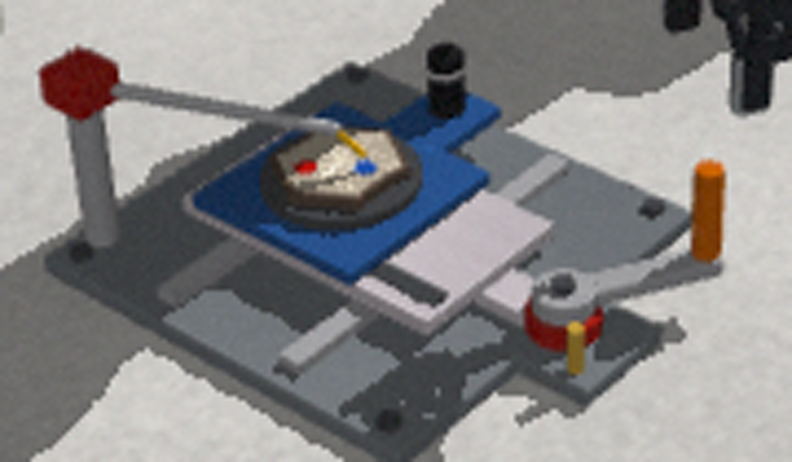

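At this point j7 is close to its limit, so I'll take the same jaw line from the other side with a half turn of +180° in place, well above the handle. The handle is back at rest, and blue is still under the pointer.

Call:
move_arm(
  increments=[
    {"xyz": [0, 0, 0], "angular": [0, 0, 0.9]},
    {"xyz": [0, 0, 0], "angular": [0, 0, 0.9]},
    {"xyz": [0, 0, 0], "angular": [0, 0, 0.9]},
    {"xyz": [0, 0, 0], "angular": [0, 0, 0.9]},
    {"xyz": [0, 0, 0], "angular": [0, 0, 0.9]},
    {"xyz": [0, 0, 0], "angular": [0, 0, 0.9]},
    {"xyz": [0, 0, 0], "angular": [0, 0, 0.9]},
    {"xyz": [0, 0, 0], "angular": [0, 0, 0.9]},
    {"xyz": [0, 0, 0], "angular": [0, 0, 0.9]},
    {"xyz": [0, 0, 0], "angular": [0, 0, 0.9]},
  ],
)

```text
time: 23.05
tool_pos: [0.5104, 0.1622, 0.1578]
tool_rot: [[0.82, 0.573, 0.0], [0.573, -0.82, 0.0], [0.0, -0.0, -1.0]]
contact_force: [-0.1, -0.3, 0.4]
grip_width: 0.0855
```

```bash
python3 -c "
from h import *
c=np.load('w12.npy',allow_pickle=True).item()
print(px(c,320,258,.104));s=read_state();print(s['joints'],s['tool_pos'])"
```

```text
[0.51275399 0.16161997 0.104     ]
[-0.06085535  0.31426906 -0.43491321  1.96840243  0.16786792  0.89340476
 -1.54335526] [0.51038415 0.16218714 0.15779932]
```

Call:
move_arm(
  increments=[
    {"xyz": [0, 0, 0], "angular": [0, 0, 0.9]},
    {"xyz": [0, 0, 0], "angular": [0, 0, 0.9]},
    {"xyz": [0, 0, 0], "angular": [0, 0, 0.9]},
    {"xyz": [0, 0, 0], "angular": [0, 0, 0.9]},
    {"xyz": [0, 0, 0], "angular": [0, 0, 0.9]},
    {"xyz": [0, 0, 0], "angular": [0, 0, 0.9]},
    {"xyz": [0, 0, 0], "angular": [0, 0, 0.9]},
    {"xyz": [0, 0, 0], "angular": [0, 0, 0.9]},
    {"xyz": [0, 0, 0], "angular": [0, 0, 0.9]},
    {"xyz": [0, 0, 0], "angular": [0, 0, 0.9]},
  ],
)

```text
time: 24.05
tool_pos: [0.5104, 0.1622, 0.1578]
tool_rot: [[-0.292, 0.957, -0.0], [0.957, 0.292, 0.0], [0.0, -0.0, -1.0]]
contact_force: [0.1, -0.4, -0.8]
grip_width: 0.0855
```

Call:
move_arm(
  increments=[
    {"xyz": [0.02, 0, 0], "angular": [0, 0, 0.9]},
    {"xyz": [0.02, 0, 0], "angular": [0, 0, 0.9]},
    {"xyz": [0.02, 0, 0], "angular": [0, 0, 0.9]},
    {"xyz": [0, 0, 0], "angular": [0, 0, 0.9]},
    {"xyz": [0, 0, 0], "angular": [0, 0, 0.9]},
    {"xyz": [0, 0, 0], "angular": [0, 0, 0]},
    {"xyz": [0, 0, 0], "angular": [0, 0, 0]},
    {"xyz": [0, 0, 0], "angular": [0, 0, 0]},
    {"xyz": [0, 0, 0], "angular": [0, 0, 0]},
    {"xyz": [0, 0, 0], "angular": [0, 0, 0]},
  ],
)

```text
time: 25.05
tool_pos: [0.5122, 0.1622, 0.1579]
tool_rot: [[-0.794, 0.607, 0.0], [0.607, 0.794, -0.0], [-0.0, -0.0, -1.0]]
contact_force: [0.5, 0.2, 0.5]
grip_width: 0.0851
```

```bash
python3 look.py w13; python3 -c "
from h import *
print(read_state()['joints'])"
```

```text
25.05 [0.51216988 0.16222326 0.15787134] [0.49415228 0.17316281 0.46379267] 0.08512693825678223 [0.46127668 0.20161585 0.30111293]
[ 0.2350373   0.39044599 -0.80384318  1.94864571  0.34532253  0.9438694
  0.18085458]
```

View pics/w13.png

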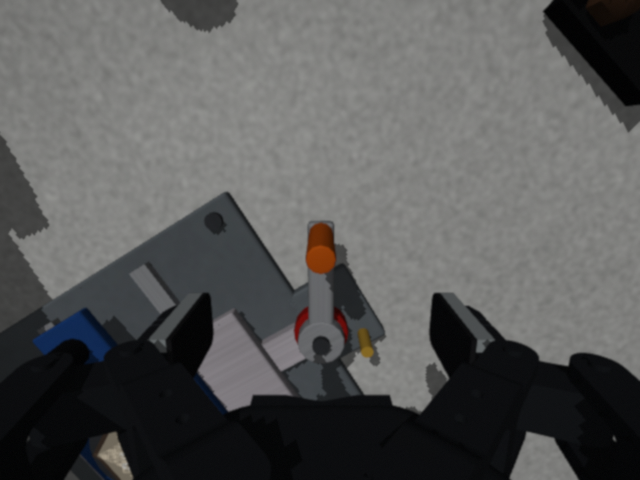

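Handle top is at (320,260), centred, with the arm's bar square to the jaw line. I'll go down and grip.

Call:
move_arm(
  increments=[
    {"xyz": [0, 0, -0.5], "angular": [0, 0, 0]},
    {"xyz": [0, 0, -0.7], "angular": [0, 0, 0]},
    {"xyz": [0, 0, -0.7], "angular": [0, 0, 0]},
    {"xyz": [0, 0, -0.7], "angular": [0, 0, 0]},
    {"xyz": [0, 0, -0.4], "angular": [0, 0, 0]},
    {"xyz": [0, 0, 0], "angular": [0, 0, 0]},
    {"xyz": [0, 0, 0], "angular": [0, 0, 0]},
    {"xyz": [0, 0, 0], "angular": [0, 0, 0]},
    {"xyz": [0, 0, 0], "angular": [0, 0, 0]},
    {"xyz": [0, 0, 0], "angular": [0, 0, 0]},
  ],
)

```text
time: 26.1
tool_pos: [0.5125, 0.1622, 0.0684]
tool_rot: [[-0.795, 0.607, 0.001], [0.607, 0.795, 0.0], [-0.001, 0.001, -1.0]]
contact_force: [-0.0, 0.6, -1.2]
grip_width: 0.0854
```

Call:
move_arm(
  increments=[
    {"xyz": [0, 0, 0], "angular": [0, 0, 0]},
    {"xyz": [0, 0, 0], "angular": [0, 0, 0]},
    {"xyz": [0, 0, 0], "angular": [0, 0, 0]},
    {"xyz": [0, 0, 0], "angular": [0, 0, 0]},
    {"xyz": [0, 0, 0], "angular": [0, 0, 0]},
    {"xyz": [0, 0, 0], "angular": [0, 0, 0]},
    {"xyz": [0, 0, 0], "angular": [0, 0, 0]},
    {"xyz": [0, 0, 0], "angular": [0, 0, 0]},
    {"xyz": [0, 0, 0], "angular": [0, 0, 0]},
    {"xyz": [0, 0, 0], "angular": [0, 0, 0]},
  ],
  fingers=1,
  squeeze=60,
)

```text
time: 27.1
tool_pos: [0.5121, 0.1622, 0.0679]
tool_rot: [[-0.795, 0.607, -0.0], [0.607, 0.795, -0.0], [-0.0, -0.0, -1.0]]
contact_force: [-2.3, -0.6, 4.1]
grip_width: 0.0165
```

```bash
python3 -c "
from h import *
s=read_state();print(s['joints'],s['tool_pos'])"
```

```text
[ 0.15798114  0.51320991 -0.72535796  2.01327488  0.47724062  0.78853328
  0.06986413] [0.51209581 0.16215962 0.06788231]
```

Call:
move_arm(
  increments=[
    {"xyz": [0.13, 0.16, 0], "angular": [0, 0, -0.48]},
    {"xyz": [0.14, 0.15, 0], "angular": [0, 0, -0.48]},
    {"xyz": [0.14, 0.14, 0], "angular": [0, 0, -0.48]},
    {"xyz": [0.15, 0.13, 0], "angular": [0, 0, -0.48]},
    {"xyz": [0.16, 0.12, 0], "angular": [0, 0, -0.48]},
    {"xyz": [0.17, 0.11, 0], "angular": [0, 0, -0.48]},
    {"xyz": [0.18, 0.09, 0], "angular": [0, 0, -0.48]},
    {"xyz": [0.18, 0.08, 0], "angular": [0, 0, -0.48]},
    {"xyz": [0.19, 0.07, 0], "angular": [0, 0, -0.48]},
    {"xyz": [0.19, 0.06, 0], "angular": [0, 0, -0.48]},
  ],
)

```text
time: 28.1
tool_pos: [0.5612, 0.1947, 0.0678]
tool_rot: [[-0.243, 0.97, -0.0], [0.97, 0.243, -0.001], [-0.001, -0.001, -1.0]]
contact_force: [-1.6, -6.3, 7.1]
grip_width: 0.0167
```

Call:
move_arm(
  increments=[
    {"xyz": [0.19, 0.04, 0], "angular": [0, 0, -0.48]},
    {"xyz": [0.2, 0.03, 0], "angular": [0, 0, -0.48]},
    {"xyz": [0.2, 0.02, 0], "angular": [0, 0, -0.48]},
    {"xyz": [0.2, 0, 0], "angular": [0, 0, -0.48]},
    {"xyz": [0.2, -0.01, 0], "angular": [0, 0, -0.48]},
    {"xyz": [0.2, -0.02, 0], "angular": [0, 0, -0.48]},
    {"xyz": [0.2, -0.03, 0], "angular": [0, 0, -0.48]},
    {"xyz": [0.12, -0.03, 0], "angular": [0, 0, -0.3]},
    {"xyz": [0, 0, 0], "angular": [0, 0, 0]},
    {"xyz": [0, 0, 0], "angular": [0, 0, 0]},
  ],
)

```text
time: 29.1
tool_pos: [0.6058, 0.1946, 0.0678]
tool_rot: [[0.259, 0.966, -0.001], [0.966, -0.259, -0.001], [-0.002, -0.001, -1.0]]
contact_force: [-6.0, -5.6, 9.7]
grip_width: 0.0167
```

```bash
python3 look.py w14
python3 - <<'E'
from h import *
import cv2
cv2.imwrite('pics/s14.png',cv2.resize(capture('scene')[225:330,200:380,::-1],None,fx=4.4,fy=4.4,interpolation=cv2.INTER_CUBIC))
print(read_state()['joints'])
E
```

```text
29.1 [0.60583839 0.1946183  0.06778804] [-5.97176695 -5.56427831  9.73234604] 0.01670117973693884 [0.62374004 0.25751997 0.21096506]
[-0.1002133   0.57752235 -0.41672829  1.79820217  0.30482111  0.8312652
 -0.9268945 ]
```

View pics/w14.png

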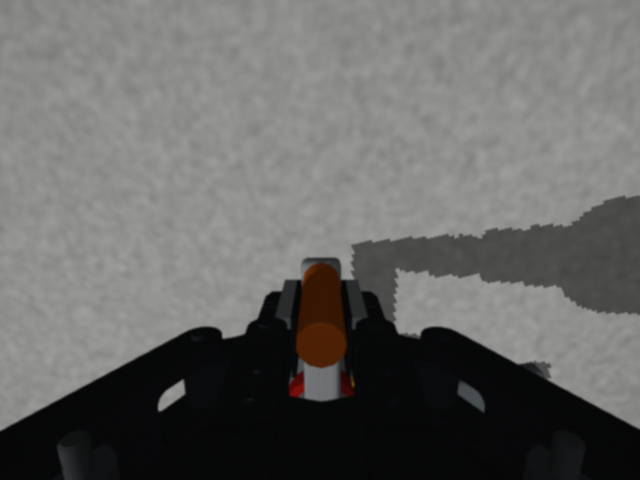

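View pics/s14.png

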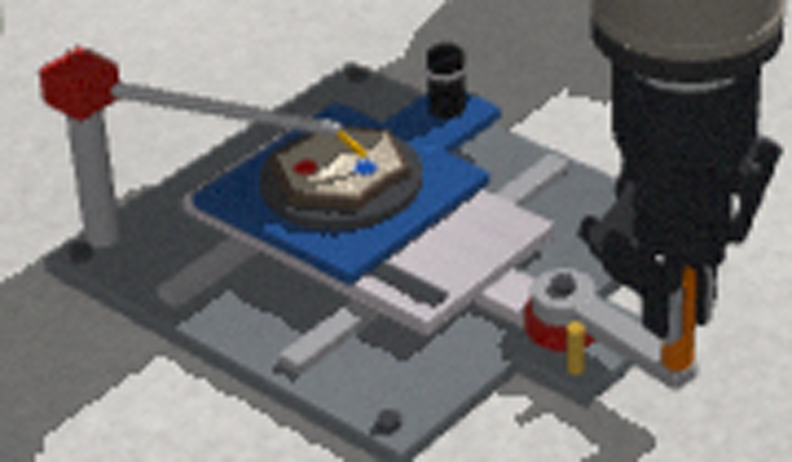

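The handle is centred in the pads now. I'll push on along the tangent until the force climbs.

Call:
move_arm(
  increments=[
    {"xyz": [0.05, -0.013, 0], "angular": [0, 0, -0.1]},
    {"xyz": [0.05, -0.013, 0], "angular": [0, 0, -0.1]},
    {"xyz": [0.05, -0.014, 0], "angular": [0, 0, -0.1]},
    {"xyz": [0.05, -0.014, 0], "angular": [0, 0, -0.1]},
    {"xyz": [0, 0, 0], "angular": [0, 0, 0]},
    {"xyz": [0, 0, 0], "angular": [0, 0, 0]},
    {"xyz": [0, 0, 0], "angular": [0, 0, 0]},
    {"xyz": [0, 0, 0], "angular": [0, 0, 0]},
    {"xyz": [0, 0, 0], "angular": [0, 0, 0]},
    {"xyz": [0, 0, 0], "angular": [0, 0, 0]},
  ],
)

```text
time: 30.2
tool_pos: [0.6093, 0.1937, 0.0676]
tool_rot: [[0.311, 0.95, -0.005], [0.95, -0.311, -0.002], [-0.003, -0.004, -1.0]]
contact_force: [-22.6, -5.2, 19.6]
grip_width: 0.0165
```

Force rose from 6 to 23 N for only 3.5 mm of the 6 mm commanded, so the stop has been met. One small extra press will confirm it.

Call:
move_arm(
  increments=[
    {"xyz": [0.03, -0.01, 0], "angular": [0, 0, 0]},
    {"xyz": [0, 0, 0], "angular": [0, 0, 0]},
    {"xyz": [0, 0, 0], "angular": [0, 0, 0]},
    {"xyz": [0, 0, 0], "angular": [0, 0, 0]},
    {"xyz": [0, 0, 0], "angular": [0, 0, 0]},
    {"xyz": [0, 0, 0], "angular": [0, 0, 0]},
    {"xyz": [0, 0, 0], "angular": [0, 0, 0]},
    {"xyz": [0, 0, 0], "angular": [0, 0, 0]},
    {"xyz": [0, 0, 0], "angular": [0, 0, 0]},
    {"xyz": [0, 0, 0], "angular": [0, 0, 0]},
  ],
)

```text
time: 31.2
tool_pos: [0.6095, 0.1937, 0.0676]
tool_rot: [[0.311, 0.95, -0.006], [0.95, -0.311, -0.002], [-0.004, -0.005, -1.0]]
contact_force: [-26.5, -3.8, 22.9]
grip_width: 0.0165
```

```bash
python3 look.py w15
python3 - <<'E'
from h import *
import cv2
im=capture('scene')[:,:,::-1]
cv2.imwrite('pics/s15.png',cv2.resize(im[225:330,200:380],None,fx=4.4,fy=4.4,interpolation=cv2.INTER_CUBIC));cv2.imwrite('pics/s15f.png',im)
E
```

```text
31.2 [0.60950507 0.19371955 0.06757628] [-26.48061831  -3.75254457  22.88916196] 0.01651286708679586 [0.63146278 0.25565149 0.21057683]
```

View pics/s15.png

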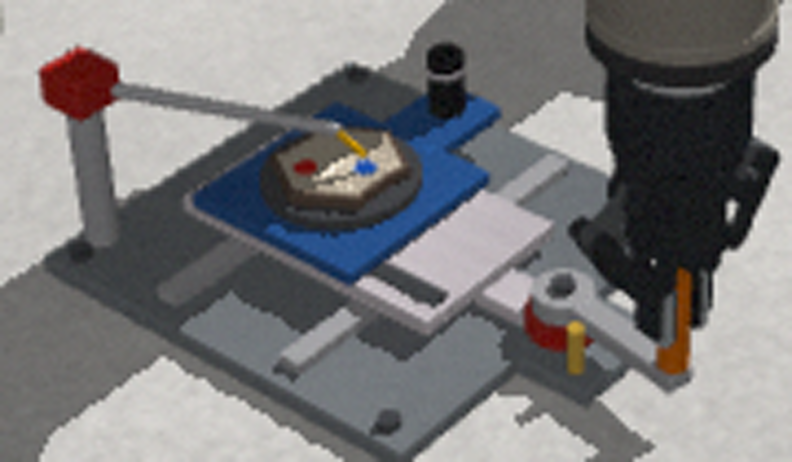

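View pics/s15f.png

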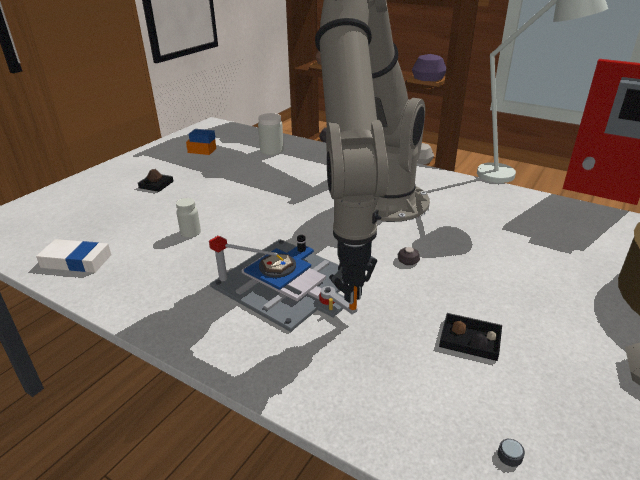

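View pics/w15.png

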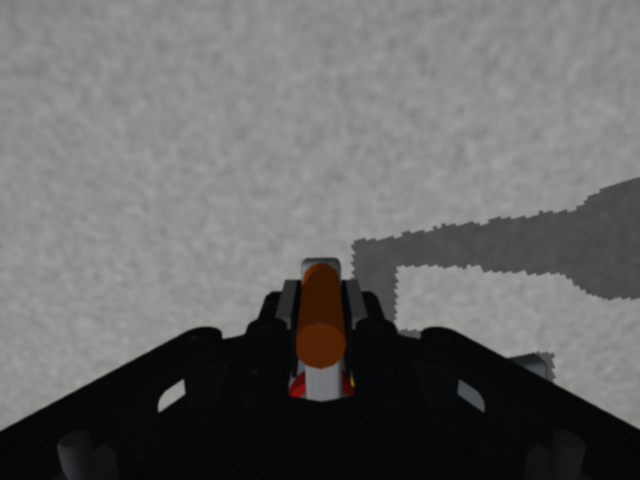

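At the stop: 1 mm more command gave +4 N and 0.2 mm of motion. The handle is centred in the pads, blue is under the tip, and the jar, stone and tray are at their original pixels.

```bash
python3 -c "
from plant import *
print(finish_job())"
```

```text
the job is handed in; nothing more can be done
None
```

I handed the job in at about 31 s, with the gripper still holding the brake handle at its stop and the blue dot under the pointer.

- **Dots:** I used the knob to bring the red dot under the tip and paused there for just over a second. I then brought the blue dot under it, held for about a second, and let go of the knob. The camera views put both dots within about 1–2 mm of the tip. They disagreed with each other by up to about 2–3 mm. Blue had not moved in the last picture.
- **First brake attempt failed:** The handle crept back in the pads just short of the stop, at about 1.18 rad. On the way back it slipped out and sprang to rest. The closed fingers then pressed on it with a reading of about 60 N (x, y and z combined) until I backed off. I took that contact to be on the fingers rather than the gripper body, but I could not confirm it.
- **Second brake attempt worked:** I gripped the handle with the jaws along its path and turned the tool with the arm. The stop was clear: force rose to about 26 N along x, and a further 1 mm of command moved the tool only 0.2 mm. The tool was within 2 mm of the expected stop position.
- **Near a joint limit:** Before that second grip, the last joint came to -2.723 rad, just inside its -2.73 limit.
- **Bystanders:** The jar, rough stone and tray appear unmoved in the last scene picture.

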